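Tuck the seed box cover under its lip

ROBOT

A 6-joint arm with a two-finger parallel gripper is mounted at the origin on the work surface. World frame = base frame: x ahead of the robot, y to its left, z up, the work surface at z = 0. Lengths are in m, angles in rad, forces in N, time in s.
With the tool pointing down it reaches from about 0.35 to 0.85 m from the base axis. Payload 8.1 kg.
Tool frame: the origin (TCP) lies on the centre line of the jaws, within the pads' length; the fingertips stand 14 mm ahead of it and the grasp point (between the pads) lies 5 mm behind it; z points along the fingers, y is the direction in which the jaws open and shut (so a half turn about z gives the same grasp; the last joint's range is limited). The gripper opens to 93 mm and grips with 3 to 60 N. Pads are 15 mm wide; open, the fingers measure 128 mm over their backs; the gripper's body (75 mm by 188 mm) begins 65 mm behind the grasp point.
Start: joints at [1.251, 0.13, 1.488, -0, 1.523, -0.085], TCP at [0.14, 0.584, 0.233] pointing down, gripper open.
Joint ranges: [-2.96, 2.96], [-0.89, 2.26], [0.02, 2.5], [-1.34, 4.48], [0, 2.73], [-2.66, 2.66]. Speed limits (rad/s): [2.39, 2.39, 2.79, 3.14, 3.14, 3.14].

INTERFACE

Orientations are given as a rotation vector (axis times angle).
In Python, from plant import robot gives the robot as it stands.
- The arm moves only by the tool jog_arm, never from a script. Its argument "steps" is a list of rows, each a list of 7 numbers: the closure, from 0 (fully open) to 1 (shut), then the shift along the tool's x, y, z in m, then the turn, a rotation vector about the tool's x, y, z in rad. In form: [[jaw, tx, ty, tz, rx, ry, rz], ...]. A call has 1 to 5 rows; each row is the pose to reach, as a shift and turn from the pose measured when the call began, along the tool's axes at that moment; what a row does not reach only later rows make up. A row lasts 1/8 s, in which the tool goes at most 62.5 mm and 10.7 degrees, less where a joint would pass 70% of its speed; a pose out of reach is approached as far as the arm can. A call with a gripper value outside its range is refused whole. The fingers move at their own pace and stop on an object; "force" is the grip in N (left out, the last holds). Time passes only in rows, so rows that repeat a pose let the fingers close. It gives the time, the measured TCP pose, the force and the opening at its end, in the units of the state.
- robot.read_state(): the state, without advancing time (a new reading comes with each control period).
- robot.read_camera(name): name is "scene" or "top" or "wrist"; returns a dict with "image" (400x640x3 uint8, red, green, blue), "mtx" (3x3 intrinsics, pixels), "extrinsics" (4x4, takes a point from camera to world coordinates); the wrist camera has in their place "tool_from_camera" (4x4, takes a point from camera to tool coordinates, whose origin is the TCP and whose axes are the flange's). Camera axes: x right, y down, z forward; pixel columns grow to the right and rows downward; lengths in m; the calibration is good to about 2 mm. A picture is of the moment at which its call begins: read the wrist's pose just before it. There is no depth.
- robot.close_job(): hands the job in, once; it reports no verdict.
The state is a dict: "t": time; "q": joint angles; "dq": joint speeds; "joint_torque": joint torques, N m; "tool_pos": TCP position; "orientation": TCP orientation; "force": force on the tool from outside, world axes, zero at the start; "wrist_torque": the same for the moment, N m; "opening": finger opening in m.
Only numpy, scipy, OpenCV 4.12 (cv2) and the standard library are available. Lean on these libraries where they do the work, as an engineer would, in place of code of your own. Each camera call takes 0.05 s, during which the arm holds its last target.

TASK

The spring-loaded green cover of the seed box on the nursery bench stands open: fold it down over the seed tubes, press it flat, and push it forward by its yellow rib until its free edge is tucked fully under the yellow lip and stays shut by itself. Use only fingertips on the outside of the cover: do not pinch it or touch the black liner on its inner face, do not lift or shove the box, and leave the pot, the bottle and the brush where they are. Finish with the hand clear.

Things in the scene. Friction and masses are not known exactly. Their poses are not given: they have to be found in the camera images.
- seedbox: White open-topped seed box, 140 (x) x 130 (y) x 45 mm high, about 2.2 kg, loose on the bench (it slides when pushed sideways with more than about 10 N). Origin: centre of its underside, z up. The cover's hinge lies along its -x side, the yellow lip along its +x side. Seed tubes stand inside, tops at z 38 mm.
- cover (a joint): Hinge angle of the green cover, rad: 0 = flat over the box (hard stop), 1.57 = upright, at most 1.9; starts at 1.4 to 1.75. Plate 112 mm wide (y), 4 mm thick; flat, its top face is at z 50.5 mm. A light spring (2 N at 60 mm from the hinge when flat) lifts it again if let go untucked; tucked, its edge rises up to 4 mm and rests under the lip (0.04 rad).
- cover_slide (a joint): How far the cover with its hinge is pushed along the box's +x, m: 0 = back, 0.016 = home (hard stop); starts at 0 to 0.003, takes 4 N, stays where left. At 0 the flat cover's free edge is 5 mm short of the lip, at 0.016 it is 11 mm beneath it. If pushed forward before the cover is flat, the edge lands on top of the lip and the cover must be drawn back first.
- cover_hinge (a point): Middle of the hinge axis, which runs along the box's y; in the box frame at x = -60 mm + cover_slide, y 0, z 48.5 mm. Its ends run in slotted grey cheeks at |y| 60 to 65 mm, 57 mm high. Own x points from the hinge to the cover's free edge, z out of its outer face.
- rib (a point): Middle of the top edge of the yellow rib on the cover's outer face (the face that looks up when flat). The rib is 8 mm thick, 80 mm long across the cover and stands 10 mm above the face; its middle is 74 mm and its hinge-side face 70 mm from the hinge axis. Axes as for the hinge.
- cover_edge (a point): Middle of the cover's free edge, 107 mm from the hinge axis, mid-thickness; axes as for the hinge.
- lip_edge (a point): Middle of the lip's lower front edge: box frame x 52, y 0, z 54.5 mm. The rigid yellow lip spans the box's full width, x 52 to 70, top at z 60.5 mm, closed behind at x 65. The cover's edge must pass below and beyond this point.
- cover_liner: Black rubber liner on the inner face of the cover, 65 x 90 x 3 mm, from 20 to 85 mm from the hinge; not to be touched. Origin on the hinge axis, x towards the free edge.
- pot: Terracotta pot with a seedling, 70 mm across, 60 mm high (leaves to about 100), beside the box; bystander. Origin: centre of its underside.
- bottle: Amber bottle, 48 mm across, 100 mm high, on the other side of the box; bystander. Origin: centre of its underside.
- brush: Flat brush about 200 mm long, lying across beyond the lip side of the box; bystander. Origin: underside; handle towards its -x.
There are look-alikes about, which are no part of the job. There is more than one size of the seedbox; the job needs the middle-sized.

How it is judged:
On the way:
1. the cover is folded down nearly flat, not yet pushed under the lip (value of joint cover below 0.12 rad and value of joint cover_slide below 0.009 m), for 0.05 s.
At the end, for the whole second after the job is handed in: The cover lies flat (joint below 0.08 rad) and is pushed forward more than 11 mm of its 16 mm, so that its edge is at least 5 mm beyond and below the lip's front edge and stays there by itself; the box stands level, at rest and within 30 mm of where it was, and so do pot, bottle and brush (value of joint cover below 0.08 rad and value of joint cover_slide above 0.011 m and x of cover_edge in the frame of lip_edge above 0.005 m and z of cover_edge in the frame of lip_edge below 0 m and linear speed of seedbox below 0.01 m/s and angle between seedbox's own z axis and vertical below 0.05 rad and distance of each of seedbox, pot, bottle, brush from where it was at the start of the episode below 0.03 m); the robot touches nothing.
It fails at once if the box is lifted, tipped or shoved more than 30 mm (height (world z) of seedbox above 0.01 m or angle between seedbox's own z axis and vertical above 0.12 rad or distance of seedbox from where it was at the start of the episode above 0.03 m).
It fails at once if the black liner on the cover's inner face is touched (the cover is pinched) (contact force between any of the fingers, the arm and cover_liner above 1 N).
It fails at once if pot, bottle or brush is moved more than 30 mm, lifted or knocked over (distance of any of pot, bottle, brush from where it was at the start of the episode above 0.03 m or angle between any of pot, bottle's own z axis and vertical above 0.5 rad).
It also fails if it takes over 40 s, if anything falls off the work surface, if the arm or the gripper's body presses on something with over 40 N, if the wrist force passes 120 N, or if a joint passes its speed limit or range.

## Working session

There is one attempt and no reset: what is moved stays moved. The work goes in short steps, Python scripts to look and compute and a tool call to move; the robot and the scene stay as the last step left them, time stands still between calls to the robot, and variables do not carry over. Pictures are saved under pics/ and viewed, and the job is handed in when it is done.

Besides the shell and the picture viewer there is one more tool, called after "Request:" by a JSON object that holds its "op" and its "data". jog_arm: Moves the arm, as the interface text tells. Its arguments: {"type":"object","properties":{"steps":{"type":"array"},"force":{"type":"number"}},"required":["steps"]}

```bash
ls; mkdir -p pics; python3 - <<'E'
from plant import robot
import cv2,json,numpy as np
s=robot.read_state();print(s)
for n in ["scene","top","wrist"]:
    c=robot.read_camera(n); cv2.imwrite(f"pics/{n}0.png",c["image"][:,:,::-1])
    print(n,np.round(c["mtx"],1).tolist(),np.round(c.get("extrinsics",c.get("tool_from_camera")),4).tolist())
E
```

```text
pics
{'t': 0.0, 'q': array([ 1.25061461e+00,  1.31113252e-01,  1.48927790e+00, -2.46517666e-06,
        1.52302827e+00, -8.54006816e-02]), 'dq': array([-7.14641024e-05, -4.74054671e-04,  3.02240950e-04, -1.85165937e-04,
       -1.29966142e-03, -6.76218102e-04]), 'joint_torque': array([-8.24915478e-04, -5.59835923e+01, -4.91763854e+01,  7.69017823e-02,
        3.45958758e-02, -1.41671530e-04]), 'tool_pos': array([0.13938308, 0.58301788, 0.23161682]), 'orientation': array([-3.67903596e-01, -3.11960687e+00,  2.81113245e-03]), 'force': array([ 0.15172263, -0.24491031,  0.39767289]), 'wrist_torque': array([ 0.01805235,  0.01047116, -0.01557081]), 'opening': 0.09305275538838707}
scene [[517.0, 0.0, 320.8], [0.0, 517.0, 192.5], [0.0, 0.0, 1.0]] [[0.7662, 0.4001, -0.5028, 1.2645], [0.6423, -0.4997, 0.5811, -0.8276], [-0.0188, -0.7682, -0.6399, 0.9749], [0.0, 0.0, 0.0, 1.0]]
top [[435.8, 0.0, 318.0], [0.0, 435.8, 199.8], [0.0, 0.0, 1.0]] [[-0.0254, -0.9936, 0.1097, 0.4328], [-0.9997, 0.0254, -0.001, 0.0115], [-0.0018, -0.1097, -0.994, 1.0047], [0.0, 0.0, 0.0, 1.0]]
wrist [[328.0, 0.0, 316.6], [0.0, 328.0, 197.7], [0.0, 0.0, 1.0]] [[0.0008, -0.9694, -0.2455, 0.0672], [1.0, 0.0011, -0.0009, -0.0006], [0.0012, -0.2455, 0.9694, -0.1527], [0.0, 0.0, 0.0, 1.0]]
```

View pics/scene0.png

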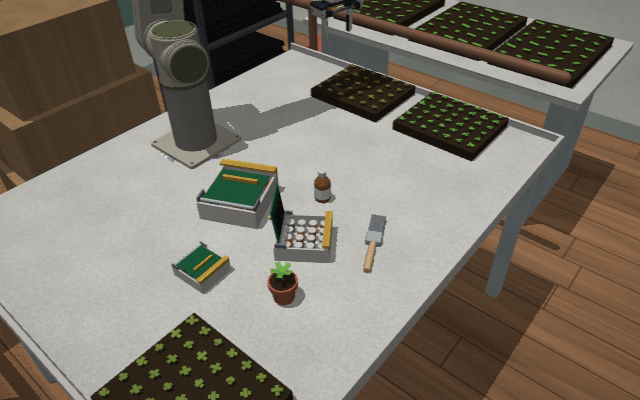

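View pics/top0.png

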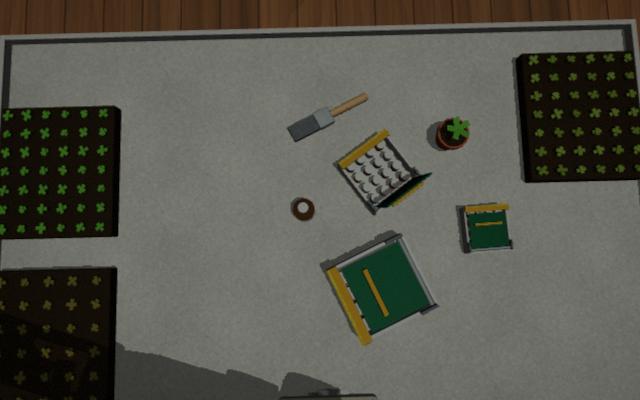

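View pics/wrist0.png

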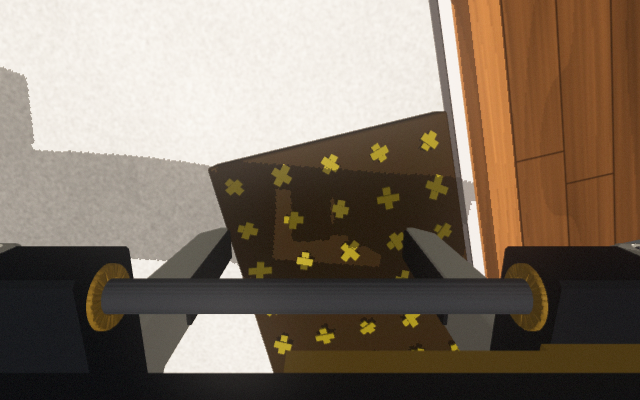

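```bash
python3 - <<'E'
import cv2
a=cv2.imread("pics/top0.png");cv2.imwrite("pics/top0c.png",cv2.resize(a[80:240,270:480],None,fx=3.6,fy=3.6,interpolation=cv2.INTER_CUBIC))
a=cv2.imread("pics/scene0.png");cv2.imwrite("pics/scene0c.png",cv2.resize(a[160:310,250:400],None,fx=4,fy=4,interpolation=cv2.INTER_CUBIC))
E
```

```text
(no output)
```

View pics/top0c.png

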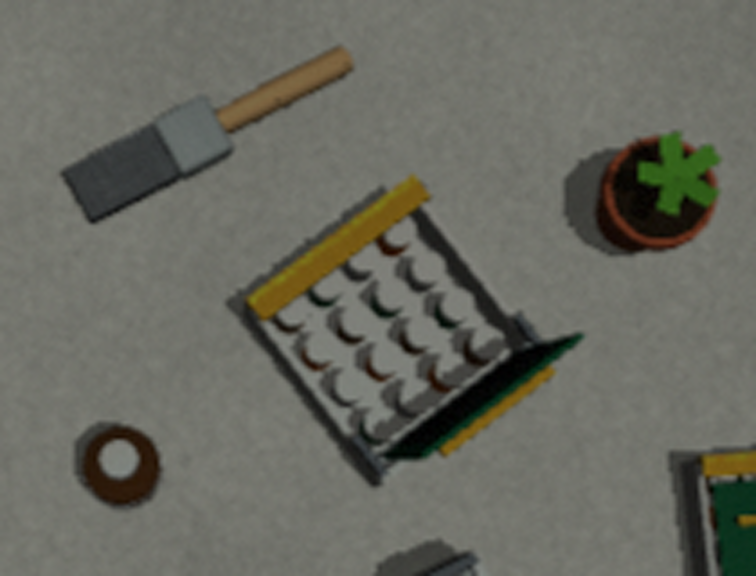

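View pics/scene0c.png

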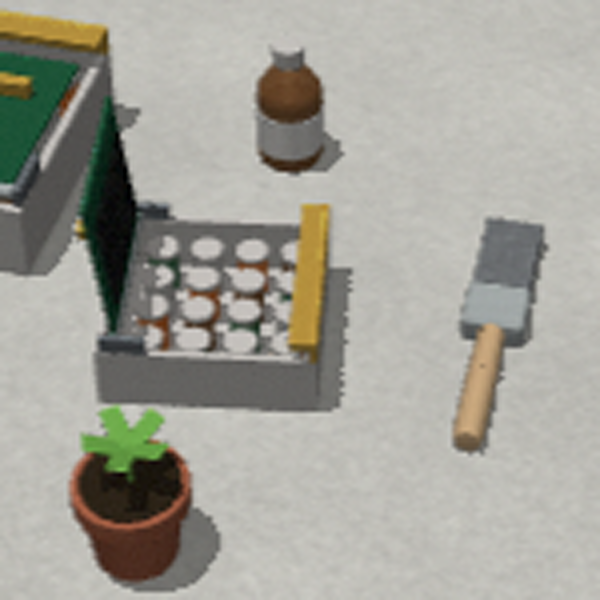

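```bash
cat > h.py <<'E'
import numpy as np, cv2
from scipy.optimize import least_squares
K={'top':np.array([[435.8,0,318],[0,435.8,199.8],[0,0,1]]),'scene':np.array([[517,0,320.8],[0,517,192.5],[0,0,1]])}
E={'scene':np.array([[0.7662,0.4001,-0.5028,1.2645],[0.6423,-0.4997,0.5811,-0.8276],[-0.0188,-0.7682,-0.6399,0.9749],[0,0,0,1]]),
'top':np.array([[-0.0254,-0.9936,0.1097,0.4328],[-0.9997,0.0254,-0.001,0.0115],[-0.0018,-0.1097,-0.994,1.0047],[0,0,0,1]])}
def proj(n,P):
    P=np.atleast_2d(P);c=(P-E[n][:3,3])@E[n][:3,:3]
    return c[:,:2]/c[:,2:]*np.array([K[n][0,0],K[n][1,1]])+K[n][:2,2]
def b2w(p,P):
    c,s=np.cos(p[2]),np.sin(p[2]);P=np.atleast_2d(P)
    return P@np.array([[c,-s,0],[s,c,0],[0,0,1]]).T+[p[0],p[1],0]
def ray(n,uv,z):
    d=E[n][:3,:3]@np.array([(uv[0]-K[n][0,2])/K[n][0,0],(uv[1]-K[n][1,2])/K[n][1,1],1]);o=E[n][:3,3]
    return o+d*(z-o[2])/d[2]
def cov(a,s,x,y,z): # point in hinge frame -> box
    return np.array([-.060+s+x*np.cos(a)-z*np.sin(a),y,.0485+x*np.sin(a)+z*np.cos(a)])
T=lambda u,v:(u/3.6+270,v/3.6+80)
S=lambda u,v:(u/4+250,v/4+160)
E
cat > fit.py <<'E'
from h import *
obs=[('top',T(261,320),(.052,.065,.0605)),('top',T(430,198),(.052,-.065,.0605)),('top',T(414,177),(.070,-.065,.0605)),('top',T(247,302),(.070,.065,.0605)),
('scene',S(97,401),(-.07,-.065,0)),('scene',S(318,408),(.07,-.065,0)),('scene',S(303,206),(.052,.065,.0605)),('scene',S(328,206),(.07,.065,.0605)),('scene',S(291,346),(.052,-.065,.0605))]
f=lambda p:np.concatenate([(proj(n,b2w(p,q))[0]-uv) for n,uv,q in obs])
r=least_squares(f,[.5,-.1,.6],loss='soft_l1')
print(r.x,np.round(f(r.x).reshape(-1,2),1).tolist())
p=r.x
for a in (1.4,1.5,1.6,1.7):
  for n in('top','scene'):
    q=[proj(n,b2w(p,cov(a,.0015,x,y,z)))[0] for x,y,z in((.107,.056,.002),(.107,-.056,.002),(.107,.056,-.002),(.107,-.056,-.002),(.078,.04,.012),(.078,-.04,.012))]
    q=np.array(q);q=(q-[270,80])*3.6 if n=='top' else (q-[250,160])*4
    print(a,n,np.round(q).astype(int).tolist())
for nm,n,uv,z in(('pot','top',T(655,193),.06),('bottle','top',T(120,462),.1),('brushTip','top',T(78,197),.01),('brushHandle','top',T(343,58),.015)):
    w=ray(n,uv,z);print(nm,w,'box frame',b2w([0,0,-p[2]],w-[p[0],p[1],0]))
E
python3 fit.py
```

```text
[ 0.59840619 -0.12943945  0.62120952] [[0.6, 0.5], [0.3, -0.5], [-0.3, -1.0], [-0.5, -1.0], [0.2, -0.1], [-0.3, 0.6], [-0.4, -1.2], [0.1, -0.9], [-1.1, -1.0]]
1.4 top [[391, 417], [551, 295], [386, 412], [547, 290], [423, 427], [534, 342]]
1.4 scene [[150, 95], [126, 213], [156, 96], [133, 214], [127, 143], [109, 228]]
1.5 top [[403, 432], [564, 310], [399, 427], [559, 305], [432, 438], [543, 353]]
1.5 scene [[133, 93], [108, 211], [140, 94], [115, 212], [114, 143], [96, 227]]
1.6 top [[415, 448], [576, 325], [411, 442], [572, 320], [440, 449], [551, 364]]
1.6 scene [[117, 92], [91, 211], [123, 93], [97, 211], [102, 143], [83, 228]]
1.7 top [[427, 464], [588, 341], [423, 458], [584, 335], [448, 460], [559, 375]]
1.7 scene [[100, 93], [73, 211], [106, 93], [80, 211], [91, 145], [71, 230]]
pot [ 0.67701958 -0.29002445  0.06      ] box frame [[-0.02953709 -0.17633822  0.06      ]]
bottle [0.51554126 0.04160119 0.1       ] box frame [[0.03216523 0.18731497 0.1       ]]
brushTip [0.69697395 0.06809219 0.01      ] box frame [[0.19512004 0.10325949 0.01      ]]
brushHandle [ 0.78381212 -0.10657342  0.015     ] box frame [[ 0.16407595 -0.08931571  0.015     ]]
```

```bash
cat >> h.py <<'E'
from scipy.spatial.transform import Rotation as R
p=[0.5984,-0.1294,0.6212]
def tgt(s,bx,by,z,pitch=0):
    Rc=R.from_rotvec(s['orientation'])
    h=p[2]
    Rt=R.from_matrix(np.array([[np.cos(h),np.sin(h),0],[np.sin(h),-np.cos(h),0],[0,0,-1]]))*R.from_euler('y',pitch)
    w=b2w(p,[bx,by,z])[0]
    return np.round(np.r_[Rc.inv().apply(w-s['tool_pos']),(Rc.inv()*Rt).as_rotvec()],4)
def where(s):
    return np.round(b2w([0,0,-p[2]],s['tool_pos']-[p[0],p[1],0])[0],4)
E
python3 -c "
from h import *; from plant import robot
s=robot.read_state();print(where(s),tgt(s,-.112,0,.24).tolist())"
```

```text
[0.0415 0.8465 0.2318] [-0.5387, -0.6708, -0.0073, -0.0008, 0.0015, 2.2855]
```

Request:
{"op": "jog_arm", "data": {"steps": [[1,-0.54,-0.67,-0.007,0,0,2.285],[1,-0.54,-0.67,-0.007,0,0,2.285],[1,-0.54,-0.67,-0.007,0,0,2.285],[1,-0.54,-0.67,-0.007,0,0,2.285],[1,-0.54,-0.67,-0.007,0,0,2.285]], "force": 20}}

```text
t: 0.78
tool_pos: [0.2739, 0.2994, 0.235]
orientation: [1.745, 2.612, -0.0]
force: [1.0, -0.3, -0.3]
opening: 0.0474
```

```bash
python3 -c "
from h import *; from plant import robot
s=robot.read_state();print(s['tool_pos'],s['opening'],where(s),tgt(s,-.112,0,.24).tolist())"
```

```text
[0.27391903 0.29943033 0.23503062] 0.04743706014296162 [-0.0143  0.5376  0.235 ] [-0.5457, 0.0265, -0.0045, 0.0008, 0.0005, 1.3425]
```

Request:
{"op": "jog_arm", "data": {"steps": [[1,-0.546,0.026,-0.005,0,0,1.343],[1,-0.546,0.026,-0.005,0,0,1.343],[1,-0.546,0.026,-0.005,0,0,1.343],[1,-0.546,0.026,-0.005,0,0,1.343],[1,-0.546,0.026,-0.005,0,0,1.343]]}}

```text
t: 1.4
tool_pos: [0.407, 0.0164, 0.2384]
orientation: [2.737, 1.541, 0.002]
force: [0.5, 1.0, -0.6]
opening: 0.0008
```

```bash
python3 -c "
from h import *; from plant import robot
s=robot.read_state();print(s['tool_pos'],s['opening'],where(s),tgt(s,-.112,0,.24).tolist())"
```

```text
[0.40703239 0.01643857 0.238352  ] 0.0007920499686686665 [-0.0707  0.23    0.2384] [-0.1284, 0.1952, -0.0014, 0.0013, -0.0006, 0.4042]
```

Request:
{"op": "jog_arm", "data": {"steps": [[1,-0.128,0.195,-0.001,0,0,0.404],[1,-0.128,0.195,-0.001,0,0,0.404],[1,-0.128,0.195,-0.001,0,0,0.404],[1,-0.128,0.195,-0.001,0,0,0.404],[1,-0.128,0.195,-0.001,0,0,0.404]]}}

```text
t: 2.02
tool_pos: [0.5073, -0.1969, 0.2382]
orientation: [-2.993, -0.955, 0.001]
force: [-1.4, 0.7, -0.2]
opening: 0.0006
```

```bash
python3 -c "
from h import *; from plant import robot
s=robot.read_state();print(s['tool_pos'],s['q'],where(s),tgt(s,-.114,0,.11).tolist())
for n in ('scene','wrist','top'):cv2.imwrite('pics/%s1.png'%n,robot.read_camera(n)['image'][:,:,::-1])
a=cv2.imread('pics/scene1.png')[80:310,150:400];cv2.imwrite('pics/scene1c.png',cv2.resize(a,None,fx=2.6,fy=2.6))
"
```

```text
[ 0.50734028 -0.19688544  0.23823769] [-4.64221607e-01 -2.22935733e-02  1.63623844e+00 -2.73245462e-04
  1.52819910e+00  4.88764157e-01] [-0.1133 -0.0019  0.2382] [-0.0006, -0.0018, 0.1282, -0.0004, 0.0005, -0.0034]
```

View pics/scene1c.png

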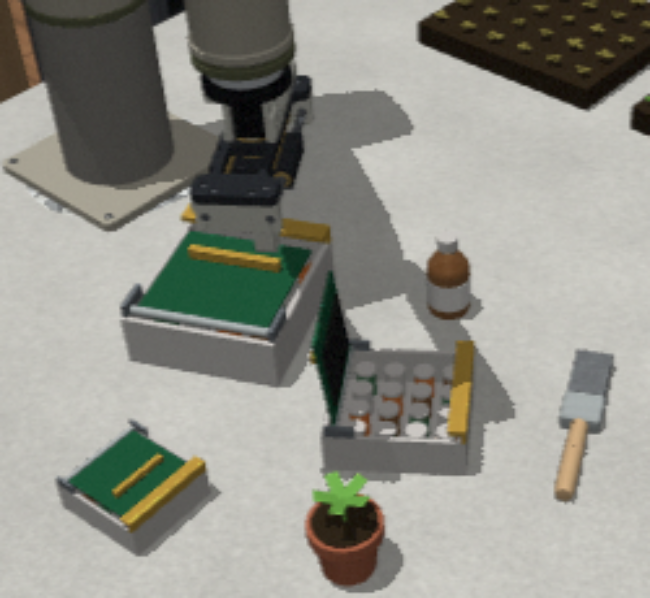

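View pics/wrist1.png

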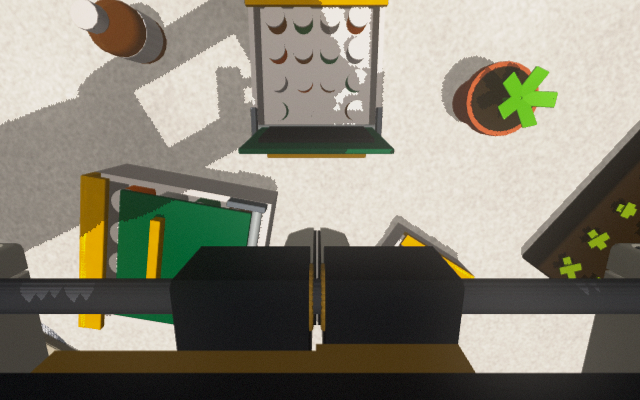

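Request:
{"op": "jog_arm", "data": {"steps": [[1,-0.001,-0.002,0.05,0,0,0],[1,-0.001,-0.002,0.09,0,0,0],[1,-0.001,-0.002,0.128,0,0,0],[1,-0.001,-0.002,0.128,0,0,0]]}}

```text
t: 2.68
tool_pos: [0.5024, -0.1899, 0.1083]
orientation: [-2.986, -0.962, 0.006]
force: [0.3, 0.9, 0.7]
opening: 0.0006
```

```bash
cat > look.py <<'E'
import sys
from h import *; from plant import robot
k=sys.argv[1]
s=robot.read_state();print(where(s),'Fbox',np.round(b2w([0,0,-p[2]],s['force'])[0],2))
ims=[]
c=robot.read_camera('scene')['image'][150:290,220:380,::-1]
d=robot.read_camera('wrist')['image'][:,:,::-1]
cv2.imwrite('pics/v%s.png'%k,np.hstack([cv2.resize(c,(457,400),interpolation=cv2.INTER_CUBIC),d[:,150:480]]))
E
python3 look.py 2
```

```text
[-0.1132  0.0067  0.1083] Fbox [0.72 0.53 0.74]
```

View pics/v2.png

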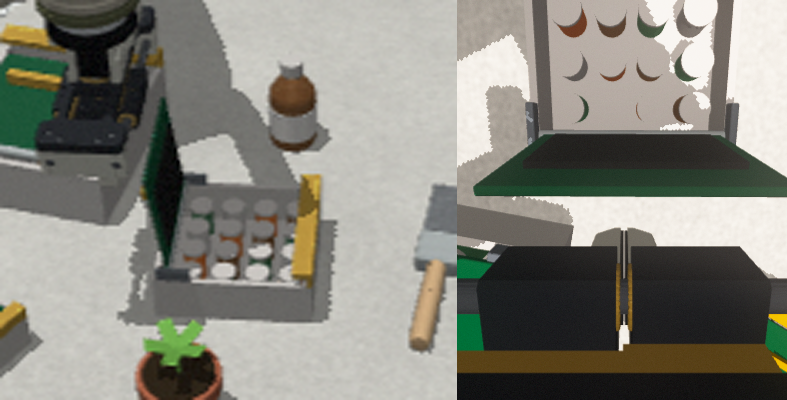

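Request:
{"op": "jog_arm", "data": {"steps": [[1,0.015,0.003,0.001,0,0,0],[1,0.03,0.005,0.001,0,0,0],[1,0.04,0.006,0.001,0,0,0],[1,0.052,0.006,0.001,0,0,0],[1,0.052,0.006,0.001,0,0,0]]}}

```text
t: 3.4
tool_pos: [0.5518, -0.1656, 0.1115]
orientation: [2.99, 0.964, 0.002]
force: [0.5, -0.3, -0.1]
opening: 0.0004
```

```bash
python3 look.py 3
```

```text
[-0.059  -0.0023  0.1115] Fbox [ 0.22 -0.47 -0.1 ]
```

View pics/v3.png

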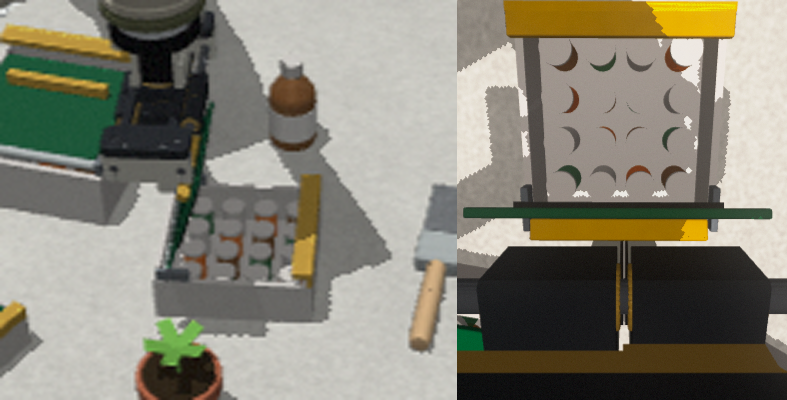

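Request:
{"op": "jog_arm", "data": {"steps": [[1,0.006,-0.002,0.005,0,0,0],[1,0.012,-0.002,0.008,0,0,0],[1,0.018,-0.002,0.012,0,0,0],[1,0.023,-0.002,0.016,0,0,0],[1,0.023,-0.002,0.016,0,0,0]]}}

```text
t: 4.12
tool_pos: [0.5686, -0.1506, 0.0948]
orientation: [-2.99, -0.963, -0.001]
force: [0.0, 0.2, 0.2]
opening: 0.0006
```

```bash
python3 look.py 4
```

```text
[-0.0365  0.0001  0.0948] Fbox [0.15 0.14 0.24]
```

View pics/v4.png

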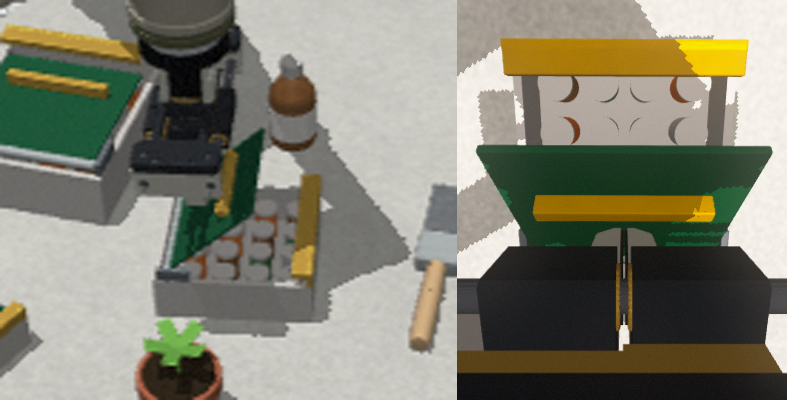

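Request:
{"op": "jog_arm", "data": {"steps": [[1,0.005,0,0.005,0,0,0],[1,0.009,0,0.009,0,0,0],[1,0.012,0,0.014,0,0,0],[1,0.013,0,0.019,0,0,0],[1,0.014,0,0.022,0,0,0]]}}

```text
t: 4.85
tool_pos: [0.5803, -0.1425, 0.0731]
orientation: [-2.99, -0.963, -0.002]
force: [0.2, -0.7, 3.4]
opening: -0.0
```

```bash
python3 look.py 5
```

```text
[-0.0224 -0.0001  0.0731] Fbox [-0.18 -0.68  3.36]
```

View pics/v5.png

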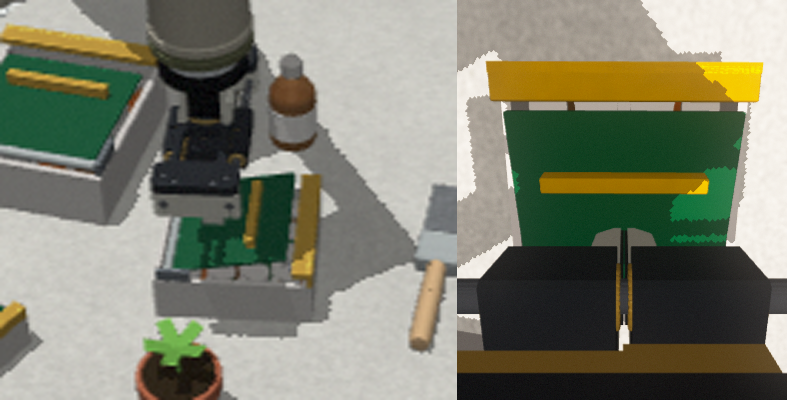

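Request:
{"op": "jog_arm", "data": {"steps": [[1,0.001,0,0.003,0,0,0],[1,0.001,0,0.006,0,0,0],[1,0.001,0,0.009,0,0,0],[1,0.001,0,0.009,0,0,0]]}}

```text
t: 5.45
tool_pos: [0.5812, -0.1419, 0.0646]
orientation: [-2.99, -0.963, -0.003]
force: [-0.9, 1.3, 5.1]
opening: 0.0002
```

```bash
python3 look.py 6
```

```text
[-0.0212 -0.0001  0.0646] Fbox [0.07 1.56 5.05]
```

View pics/v6.png

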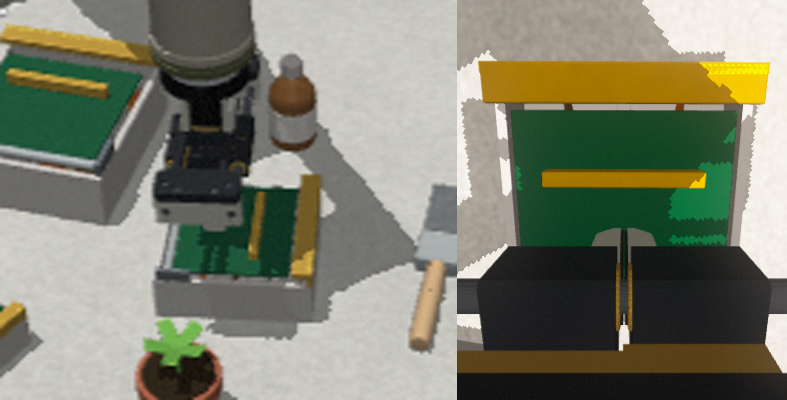

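Request:
{"op": "jog_arm", "data": {"steps": [[1,0,0,0.002,0,0,0],[1,0,0,0.002,0,0,0]]}}

```text
t: 5.8
tool_pos: [0.5816, -0.1418, 0.0642]
orientation: [2.99, 0.963, 0.003]
force: [-5.2, 2.3, 15.0]
opening: 0.0006
```

```bash
python3 look.py 7; python3 - <<'E'
from h import *
from plant import robot
# predicted edge pixels for flat cover
for a in (0,.05,.1):
  for s in (0,.003,.006):
    q=[proj('scene',b2w(p,cov(a,s,.107,y,.002)))[0] for y in(.056,-.056)]+[proj('scene',b2w(p,cov(a,s,.070,y,.012)))[0] for y in(.04,-.04)]
    print(a,s,np.round((np.array(q)-[285,190])*8).astype(int).tolist())
c=robot.read_camera('scene')['image'][190:265,285:360,::-1]
cv2.imwrite('pics/s7.png',cv2.resize(c,None,fx=8,fy=8,interpolation=cv2.INTER_CUBIC))
E
```

```text
[-0.0209 -0.0003  0.0642] Fbox [-2.88  4.92 14.99]
0 0 [[306, 203], [280, 445], [190, 209], [166, 381]]
0 0.003 [[315, 203], [290, 445], [199, 209], [175, 381]]
0 0.006 [[324, 203], [299, 446], [208, 209], [185, 382]]
0.05 0 [[305, 191], [279, 433], [187, 201], [163, 373]]
0.05 0.003 [[314, 191], [289, 433], [196, 201], [173, 373]]
0.05 0.006 [[323, 191], [298, 434], [205, 201], [182, 374]]
0.1 0 [[304, 179], [277, 421], [184, 193], [160, 365]]
0.1 0.003 [[313, 179], [287, 421], [193, 193], [169, 365]]
0.1 0.006 [[322, 179], [296, 421], [203, 193], [179, 366]]
```

View pics/s7.png

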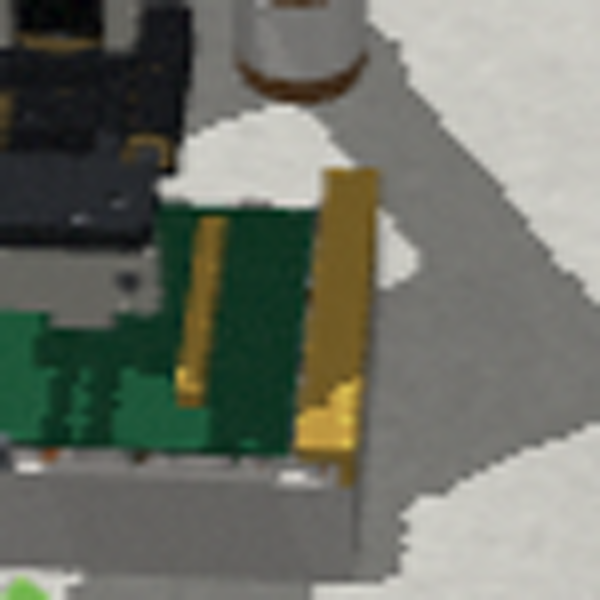

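Request:
{"op": "jog_arm", "data": {"steps": [[1,0.0,0,0.0003,0,0,0],[1,0.006,0,0.0003,0,0,0],[1,0.012,0,0.0003,0,0,0],[1,0.018,0,0.0003,0,0,0],[1,0.02,0,0.0003,0,0,0]]}}

```text
t: 6.58
tool_pos: [0.5976, -0.131, 0.0644]
orientation: [2.989, 0.963, 0.002]
force: [-5.3, -3.9, 9.4]
opening: 0.0005
```

```bash
cat > s.py <<'E'
import sys
from h import *; from plant import robot
s=robot.read_state();print(where(s),'Fbox',np.round(b2w([0,0,-p[2]],s['force'])[0],2))
c=robot.read_camera('scene')['image'][190:265,285:360,::-1]
d=robot.read_camera('wrist')['image'][:300,200:440,::-1]
cv2.imwrite('pics/s%s.png'%sys.argv[1],np.hstack([cv2.resize(c,(400,400),interpolation=cv2.INTER_CUBIC),cv2.resize(d,(320,400))]))
E
python3 s.py 8
```

```text
[-0.0016 -0.0008  0.0644] Fbox [-6.52 -0.09  9.43]
```

View pics/s8.png

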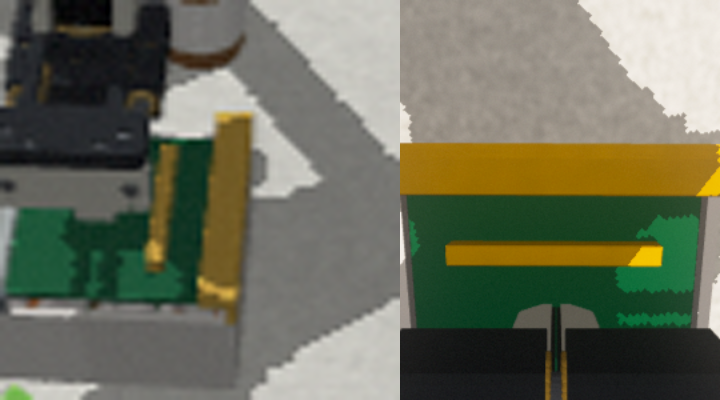

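Request:
{"op": "jog_arm", "data": {"steps": [[1,0.004,0,-0.0002,0,0,0],[1,0.008,0,-0.0002,0,0,0],[1,0.008,0,-0.0002,0,0,0]]}}

```text
t: 7.05
tool_pos: [0.6045, -0.1261, 0.0646]
orientation: [2.989, 0.963, 0.003]
force: [-0.9, -1.8, 3.2]
opening: 0.0005
```

```bash
python3 s.py 9
```

```text
[ 0.0068 -0.0009  0.0646] Fbox [-1.82 -0.95  3.16]
```

View pics/s9.png

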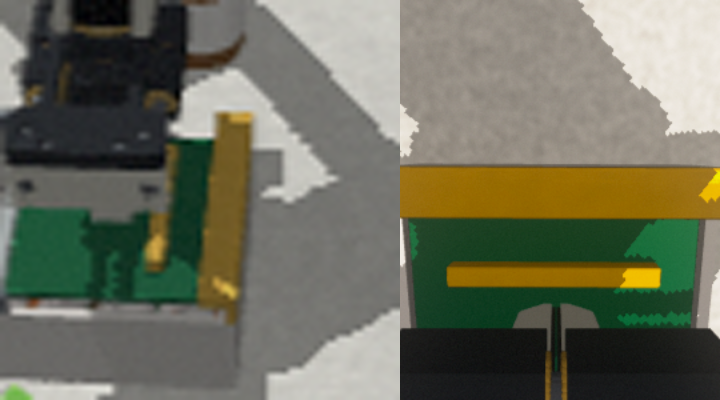

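Request:
{"op": "jog_arm", "data": {"steps": [[1,0.004,0,0,0,0,0],[1,0.008,0,0,0,0,0],[1,0.011,0,0,0,0,0],[1,0.012,0,0,0,0,0]]}}

```text
t: 7.65
tool_pos: [0.6124, -0.1202, 0.0641]
orientation: [2.989, 0.963, -0.004]
force: [-11.2, -8.2, 7.0]
opening: 0.0005
```

```bash
python3 s.py 10
```

```text
[ 0.0168 -0.0007  0.0641] Fbox [-13.89  -0.15   7.04]
```

View pics/s10.png

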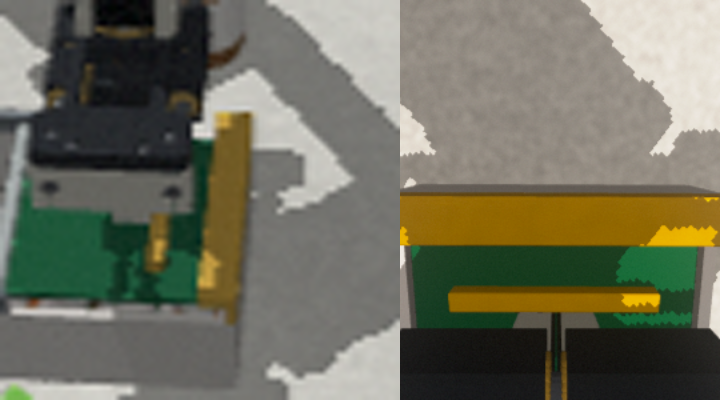

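Request:
{"op": "jog_arm", "data": {"steps": [[1,-0.004,0,-0.001,0,0,0],[1,-0.006,0,-0.01,0,0,0],[1,-0.006,0,-0.05,0,0,0],[1,-0.006,0,-0.1,0,0,0],[1,-0.006,0,-0.12,0,0,0]]}}

```text
t: 8.38
tool_pos: [0.6096, -0.1236, 0.1885]
orientation: [2.986, 0.962, 0.004]
force: [0.2, -0.4, -0.3]
opening: 0.0003
```

Request:
{"op": "jog_arm", "data": {"steps": [[1,-0.06,0,-0.02,0,0,0],[1,-0.11,0,-0.04,0,0,0],[1,-0.16,0,-0.04,0,0,0],[1,-0.16,0,-0.04,0,0,0]]}}

```text
t: 8.88
tool_pos: [0.4775, -0.2185, 0.2282]
orientation: [2.987, 0.958, 0.003]
force: [0.7, 0.7, 0.2]
opening: 0.0003
```

```bash
python3 s.py 11; python3 - <<'E'
from h import *
from plant import robot
for a in (0,.04,.1):
  for s in (.01,.013,.016):
    q=[proj('scene',b2w(p,cov(a,s,.070,y,.012)))[0] for y in(.04,-.04)]
    print(a,s,np.round((np.array(q)-[285,190])*8).astype(int).tolist())
c=robot.read_camera('scene')['image'][:,:,::-1];cv2.imwrite('pics/f1.png',c)
cv2.imwrite('pics/f2.png',cv2.resize(c[190:265,285:360],None,fx=8,fy=8,interpolation=cv2.INTER_CUBIC))
cv2.imwrite('pics/f3.png',cv2.resize(robot.read_camera('top')['image'][80:240,270:480,::-1],None,fx=3.6,fy=3.6,interpolation=cv2.INTER_CUBIC))
E
```

```text
[-0.1501 -0.0021  0.2282] Fbox [0.97 0.18 0.24]
0 0.01 [[220, 210], [197, 382]]
0 0.013 [[229, 210], [207, 383]]
0 0.016 [[238, 210], [217, 383]]
0.04 0.01 [[218, 203], [195, 376]]
0.04 0.013 [[227, 204], [205, 376]]
0.04 0.016 [[236, 204], [215, 377]]
0.1 0.01 [[215, 194], [192, 366]]
0.1 0.013 [[224, 194], [201, 367]]
0.1 0.016 [[233, 195], [211, 367]]
```

View pics/f2.png

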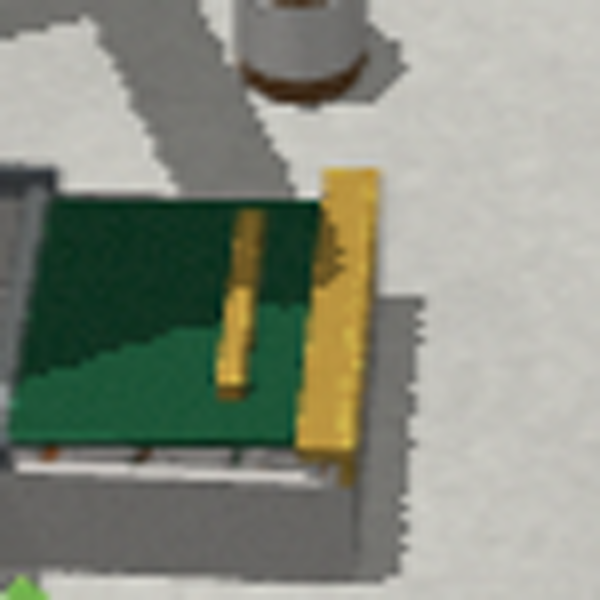

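View pics/f3.png

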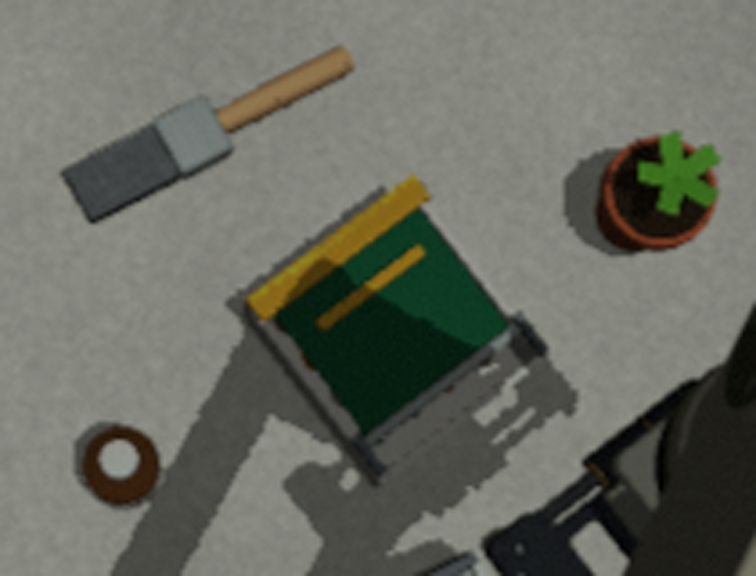

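View pics/f1.png

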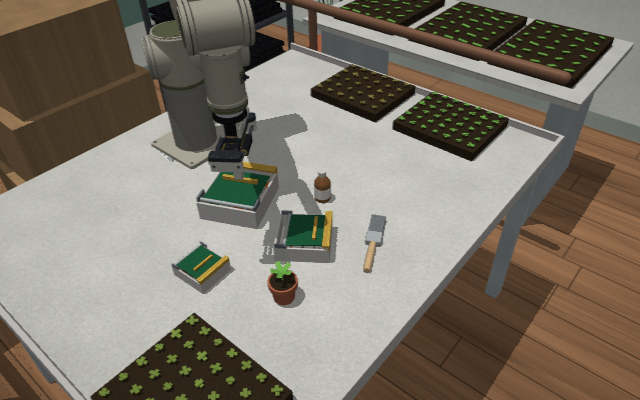

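The cover's rib is at crop (240,208)–(220,375). That matches the prediction for slide 16 mm and angle 0.04 rad, so the cover is resting under the lip. The box, pot, bottle and brush show at the same pixels as at the start.

```bash
python3 -c "
from plant import robot
print(robot.read_state()['dq'].round(3),robot.close_job())"
```

```text
the job is handed in; nothing more can be done
[ 0.01   0.008 -0.007 -0.004 -0.001 -0.003] None
```

The seed box cover is shut and held under the yellow lip, and I handed the job in at about 9 s of the 40 s allowed. The interface gives no verdict, so this rests on my own last checks.

- **Folding:** I folded the middle box's cover down with closed fingertips on its outer face and pressed it to its stop at 15 N. Before the forward push, the camera put it flat with the slide at about 3–5 mm, good to roughly 3 mm, so below the 9 mm limit.
- **Pushing forward:** The pressing fingertips dragged the cover most of the way under the lip by friction. I then pushed on the yellow rib up to the forward stop, where the force reached about 14 N. That is above the 10 N or so at which the box slides, but it did not visibly move.
- **Final checks:** With the hand withdrawn, the rib's position in the picture fits a slide of about 16 mm and an angle of about 0.04 rad, which means the cover is resting under the lip by itself. The box, pot, bottle and brush appear where they were at the start. The wrist force is near zero and the hand is clear. No check failed or disagreed.

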